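# Stand a painted mask plaque in the drying rack

### The job

The painted mask plaque is lying face down on the sloping wooden rest: stand it upright in the rack slot marked by the green clip, brass hanger at the top and painted face looking out away from the robot. Lower it gently until its bottom edge rests on the slot's floor, slide it along until it touches the rack's dark end stop, and let go; do not disturb the two samples already in the rack, the tin or the scraper.

Things in the scene. Friction and masses are not known exactly. Their poses are not given: they have to be found in the camera images.
- plaque: Flat plaque, 120 long x 64 wide x 10 thick, 0.13 kg. Face painted red-brown with a yellow mask, back off-white with a flat brass hanger near its top edge. Origin: centre of the painted face. x points to its top edge (hanger end), y across its 64 mm width, z out of its back. It starts face down on the rest, sloping 50 degrees, top edge higher and roughly towards the robot.
- plaque_foot (a point): Point on the plaque: middle of the bottom edge, on the painted-face side (60 mm from the plaque's origin along its -x). Same axes as the plaque.
- rest: Fixed light wooden sloping rest under the plaque, 96 long (x) x 56 wide, its 120 long board rising at 50 degrees along +x, which points roughly to the robot; the board's top is 75 above the table at the middle, 121 at the high end, 29 at the low end, where a lip 5 high stops the plaque. Origin: centre of its underside, 75 below the plaque's origin.
- rack: Fixed brown timber rack, 130 (x) x 116 (y) x 57 high, with three slots along its y axis at x = -40, 0, +40, each 13 wide, 45 deep (floor 12 above the table), open at the top and the -y end. A dark end stop, 57 high, closes the +y end, inner face at y = +50. Origin: on the table, on the middle slot's line. +x looks away from the robot: the way the painted face must look.
- tag: Green clip on top of the end stop, rising to 63 above the table, at the end of the one empty slot. Its origin is not at the clip but in that slot: centre line of the slot floor, 12 above the table, 50 from the end stop's inner face (the clip's top is 56 from it along +y). Axes as the rack's: +x away from the robot, +y along the slot to the end stop.
- sample_a: Blue sample tile, 10 thick x 64 wide x 65 high, standing loose in another slot (its top 77 above the table), centred 17 along +y from its origin, which is on that slot's floor centre line. Leave alone.
- sample_b: Grey sample tile, same size and origin as the blue one, standing in the remaining slot. Leave alone.
- tin: Dark paint tin with a paper label, 84 diameter x 100 high; origin: centre of its underside. Leave alone.
- scraper: Steel scraper with a dark wooden handle, 175 long (x) x 35 wide x 12 high, lying on the table; origin: near its middle, underside. Leave alone.
Things that resemble listed ones, but are neither listed nor needed, are in the scene too. There is more than one size of the plaque; the job needs the smallest.

How it is judged (in metres and radians):
At the end, for the whole second after the job is handed in: The plaque stands in the slot with the green clip: hanger end up within about 10 degrees of vertical, painted face on the side away from the robot, bottom edge on the slot floor within 5 mm, side within 4 mm of the end stop, at rest; samples, tin and scraper within 20 mm of where they were (x of plaque_foot in the frame of tag between 0.001 and 0.009 m and y of plaque_foot in the frame of tag between 0.014 and 0.023 m and z of plaque_foot in the frame of tag between -0.004 and 0.005 m and angle between plaque's own x axis and vertical below 0.17 rad and linear speed of plaque below 0.05 m/s and distance of each of sample_a, sample_b, tin, scraper from where it was at the start of the episode below 0.02 m); the robot touches nothing.
It fails at once if the plaque is rammed or dropped against the rack (over 90 N) (contact force between plaque and rack above 90 N).
It fails at once if the sample a is moved by more than 25 mm (distance of sample_a from where it was at the start of the episode above 0.025 m).
It fails at once if the sample b is moved by more than 25 mm (distance of sample_b from where it was at the start of the episode above 0.025 m).
It fails at once if the tin is moved by more than 25 mm (distance of tin from where it was at the start of the episode above 0.025 m).
It fails at once if the scraper is moved by more than 25 mm (distance of scraper from where it was at the start of the episode above 0.025 m).
It also fails if it takes over 61 s, if anything falls off the work surface, if the arm or the gripper's body presses on something with over 40 N, if the wrist force passes 120 N, or if a joint passes its speed limit or range.

### The arm

A 6-joint arm with a two-finger parallel gripper is mounted at the origin on the work surface. World frame = base frame: x ahead of the robot, y to its left, z up, the work surface at z = 0. Lengths are in m, angles in degrees, forces in N, time in s.
With the tool pointing down it reaches from about 0.35 to 0.875 m from the base axis. Payload 4.2 kg.
Tool frame: the origin (TCP) lies on the front face of the gripper's body, between the roots of the fingers; the fingertips stand 70 mm ahead of it and the grasp point (between the pads) lies 51 mm ahead of it; z points along the fingers, y is the line along which they close (so a half turn about z gives the same grasp; the last joint's range is limited). The gripper opens to 87 mm and grips with 3 to 60 N. Pads are 19 mm wide; open, the fingers measure 117 mm over their backs; the gripper's body (75 mm by 190 mm) begins 51 mm behind the grasp point.
Start: joints at [81.222, 22.042, 0.453, 0, -68.411, -14.817], TCP at [0.25, 0.573, 0.292] pointing down, gripper open.
Joint ranges: [-179.83, 179.83], [-69.29, 118.12], [-61.27, 80.66], [-181.25, 117.63], [-171.15, -9.14], [-177.46, 177.46]. Speed limits (degrees/s): [159.86, 159.86, 180, 180, 180, 180].

### API

Orientations are given as a 3x3 rotation matrix whose columns are the frame's x, y, z axes.
In Python, from station import r gives the robot as it stands.
- The arm moves only by the shell command python3 -m pendant 'ROWS' [OPENING]. ROWS is JSON, a list of rows, each a list of 2 entries, a list of its own where there are three numbers: the shift along the tool's x, y, z in mm, then the turn, a rotation vector about the tool's x, y, z in rad. A call has 1 to 10 rows; each row is the pose to reach, as a shift and turn from the pose commanded when the call began, along the tool's axes at that moment; what a row does not reach only later rows make up. A row lasts 1/10 s, in which the tool goes at most 50 mm and 8.59 degrees, less where a joint would pass 70% of its speed; a pose out of reach is approached as far as the arm can. A call with a gripper value outside its range is refused whole. OPENING is the opening, from 0 (shut) to 1 (fully open), set as the call begins (- or left out, the last holds). The fingers move at their own pace and stop on an object; the grip force is fixed at half the most. Time passes only in rows, so rows that repeat a pose let the fingers close. It gives the time, the measured TCP pose, the force, the opening and the grip force at its end, in the units of the state.
- r.sense(): the state, without advancing time (a new reading comes with each control period).
- r.capture(name): name is "side" or "top"; returns a dict with "frame" (384x512x3 uint8, red, green, blue), "vertical_fov" (degrees; the focal length in pixels is half the picture's height over the tangent of half this angle, whatever the lens; pixels are square), "cx", "cy" (the principal point, pixels), "rvec" (rotation vector, rad) and "tvec" (3), from world to camera coordinates, as OpenCV has them. Camera axes: x right, y down, z forward; pixel columns grow to the right and rows downward; lengths in m; the calibration is good to about 2 mm. A picture is of the moment at which its call begins. There is no depth.
- r.finish_job(): hands the job in; it is judged then, once.
The state is a dict: "time_s": time; "joints": joint angles; "joint_velocities": joint speeds; "effort": joint torques, N m; "tcp_pos": TCP position; "ee_rot": TCP orientation; "wrist_force": force on the tool from outside, world axes, zero at the start; "moment": the same for the moment, N m; "gripper_width": opening from 0.0 (shut) to 1.0 (fully open); "gripper_force": force on a finger pad.
Only numpy, scipy, OpenCV 4.12 (cv2) and the standard library are available. Lean on these libraries where they do the work, as an engineer would, in place of code of your own. Each camera call takes 0.05 s, during which the arm holds its last target. There are 200 camera calls.

## Working session

There is one attempt and no reset: what is moved stays moved. The work goes in short steps, Python scripts to look and compute and a shell command to move; the robot and the scene stay as the last step left them, time stands still between calls to the robot, and variables do not carry over. Pictures are saved under pics/ and viewed, at most 10 in all, crops included, and the job is handed in when it is done.

```bash
ls; mkdir -p pics
python3 - <<'E'
from station import r
import cv2,numpy as np
for n in("top","side"):
    c=r.capture(n); np.save(f"pics/{n}.npy",c,allow_pickle=True)
    cv2.imwrite(f"pics/{n}0.png",c["frame"][:,:,::-1])
    R=cv2.Rodrigues(np.array(c["rvec"]))[0]
    print(n,c["vertical_fov"],c["cx"],c["cy"],-R.T@np.array(c["tvec"]).ravel(),R.round(3).tolist(),[k for k in c])
s=r.sense();print(s["time_s"],s["tcp_pos"],np.round(s["ee_rot"],3).tolist(),s["gripper_width"])
E
```

```text
pics
top 54.230860772877804 257.95105352764904 196.10026997431385 [ 0.55086042 -0.05640648  0.88998333] [[-0.022, -1.0, -0.003], [-0.998, 0.022, -0.053], [0.053, 0.002, -0.999]] ['frame', 'vertical_fov', 'cx', 'cy', 'rvec', 'tvec']
side 42.072541473353596 256.5412065534895 192.71034120443397 [0.36568477 0.76382997 0.7375034 ] [[-0.953, -0.304, 0.017], [-0.197, 0.575, -0.794], [0.232, -0.76, -0.607]] ['frame', 'vertical_fov', 'cx', 'cy', 'rvec', 'tvec']
0.1 [0.24997661 0.57238457 0.29127506] [[0.916, -0.4, -0.001], [-0.4, -0.916, -0.002], [0.0, 0.002, -1.0]] 1.0003987734541484
```

View pics/top0.png

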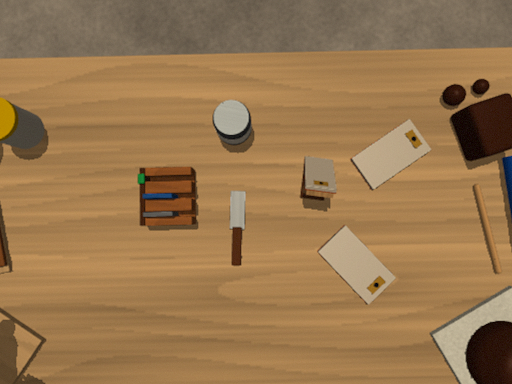

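View pics/side0.png

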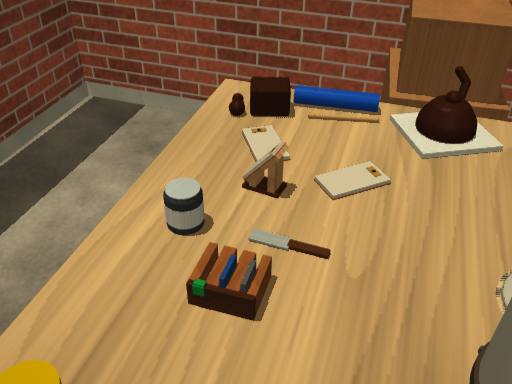

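Top view: rack at (168,197), with the green clip at (141,178) on the +x slot, blue tile in the middle and grey tile nearest the robot. The small plaque is on the rest at (319,175), hanger at (320,183). Side view: rack (230,280), clip (199,288), rest (265,172). Next I'll enlarge the rack and the rest.

Run:
```python
import cv2,numpy as np
T=cv2.imread("pics/top0.png");S=cv2.imread("pics/side0.png")
f=lambda I,x,y:cv2.resize(I[y:y+75,x:x+100],None,fx=4,fy=4,interpolation=cv2.INTER_CUBIC)
o=np.vstack([np.hstack([f(T,120,160),f(T,270,140)]),np.hstack([f(S,182,242),f(S,220,130)])])
cv2.imwrite("pics/z0.png",o)
```

```text
(no output)
```

View pics/z0.png

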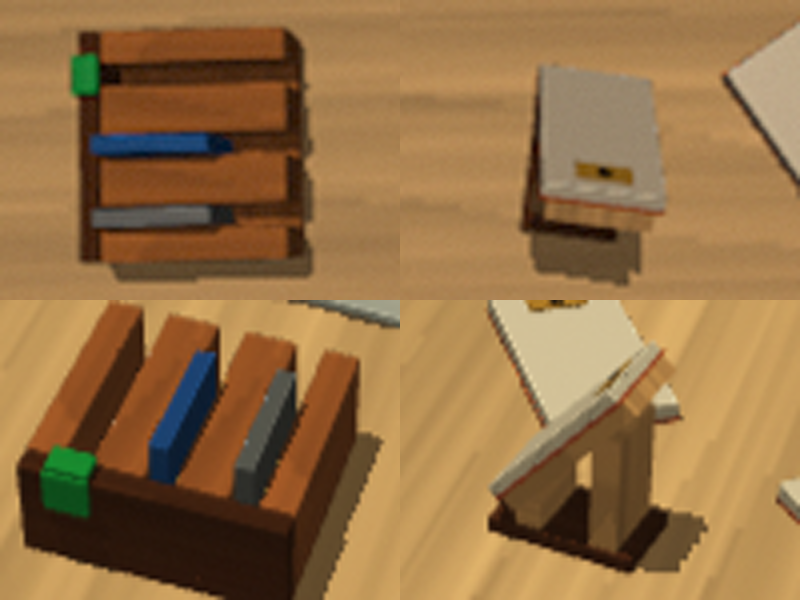

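The crops show the plaque's back surface with its lower corners at about (305,156) and (333,160). The red face rim at the top edge runs from about (305.5,189) to (336,192.5). The empty slot lies near row 178.5, with block tops from column 145 to 192. I'll cast these onto their known heights.

```bash
cat > h.py <<'E'
import cv2,numpy as np
from station import r
def ray(c,p):
    f=192/np.tan(np.radians(c["vertical_fov"]/2)); R=cv2.Rodrigues(np.array(c["rvec"],float))[0]
    o=-R.T@np.array(c["tvec"],float).ravel()
    return o,R.T@np.array([(p[0]-c["cx"])/f,(p[1]-c["cy"])/f,1])
def cast(c,p,z):
    o,d=ray(c,p); return o+d*(z-o[2])/d[2]
def proj(c,P):
    f=192/np.tan(np.radians(c["vertical_fov"]/2)); R=cv2.Rodrigues(np.array(c["rvec"],float))[0]
    q=(R@np.atleast_2d(P).T).T+np.array(c["tvec"],float).ravel()
    return q[:,:2]/q[:,2:]*f+[c["cx"],c["cy"]]
E
python3 - <<'E'
from h import *
t=np.load("pics/top.npy",allow_pickle=True).item(); s=np.load("pics/side.npy",allow_pickle=True).item()
g=lambda x,y,u,v:(x+(u+.5)/4-.5,y+(v+.5)/4-.5)
np.set_printoptions(precision=4,suppress=True)
P=lambda u,v,z:cast(t,g(270,140,u,v),z)
a,b,c,d=P(139,66,.0354),P(253,80,.0354),P(142,196,.121),P(265,211,.121)
print("low",a,b,np.linalg.norm(a-b),"top",c,d,np.linalg.norm(c-d))
print("mid low",(a+b)/2,"mid top",(c+d)/2)
S=lambda x,y,u,v,z:cast(s,g(x,y,u,v),z)
print("side: low back L",S(220,130,92,188,.0354),"top back",S(220,130,258,45,.1274))
# rack tops z=.057
Q=lambda u,v:cast(t,g(120,160,u,v),.057)
for n,u,v in[("stop outer +x",80,34),("stop outer -x",81,261),("in +x",99,30),("in -x",100,260),("-y +x",287,28),("-y -x",290,257),("slot edges L",120,65),("",120,84),("R",280,62),("",284,82)]:print(n,Q(u,v))
for c,n in((t,"top"),(s,"side")):
    h=cv2.cvtColor(c["frame"],cv2.COLOR_RGB2HSV);m=cv2.inRange(h,(50,120,60),(75,255,255))
    k,_,st,ce=cv2.connectedComponentsWithStats(m);i=1+st[1:,4].argmax();print(n,ce[i],st[i],cast(c,ce[i],.063))
R=lambda u,v:cast(s,g(182,242,u,v-300),.057)
for n,u,v in[("side stop out +x",20,464),("out -x",296,522),("block+x -y end",110,303),("",142,314),("slot far edges",168,315)]:print(n,R(u,v))
E
```

```text
low [ 0.686  -0.1636  0.0354] [ 0.6765 -0.2287  0.0354] 0.06577933323666572 top [ 0.6052 -0.1525  0.121 ] [ 0.5961 -0.2154  0.121 ] 0.06355093117181283
mid low [ 0.6812 -0.1961  0.0354] mid top [ 0.6006 -0.1839  0.121 ]
side: low back L [ 0.6851 -0.165   0.0354] top back [ 0.5983 -0.2104  0.1274]
stop outer +x [0.6638 0.208  0.057 ]
stop outer -x [0.5372 0.2081 0.057 ]
in +x [0.6658 0.1974 0.057 ]
in -x [0.5376 0.1975 0.057 ]
-y +x [0.6646 0.0922 0.057 ]
-y -x [0.5369 0.0922 0.057 ]
slot edges L [0.6459 0.1858 0.057 ]
 [0.6353 0.1858 0.057 ]
R [0.6456 0.0964 0.057 ]
 [0.6343 0.0943 0.057 ]
top [140.9552 178.4328] [138 174   7  10  67] [0.6399 0.2033 0.063 ]
side [198.4199 286.663 ] [192 279  14  17 181] [0.6375 0.2157 0.063 ]
side stop out +x [0.6639 0.2087 0.057 ]
out -x [0.535  0.2013 0.057 ]
block+x -y end [0.6652 0.097  0.057 ]
 [0.6474 0.0993 0.057 ]
slot far edges [0.635  0.0958 0.057 ]
```

Measurements are consistent: widths 63.5–66 mm against 64, and the two views agree within 2 mm. That puts the plaque origin at about (0.637, -0.1895, 0.075) with 8.3° yaw, and the empty slot at x≈0.640 with the stop's inner face at y≈0.197. I'll grip across the width from the hanger end, with the tool along the plaque.

```bash
cat >> h.py <<'E'
from scipy.spatial.transform import Rotation as Ro
np.set_printoptions(precision=4,suppress=True)
def go(pos,R):
    s=r.sense(); E=np.array(s["ee_rot"]); 
    print("shift",((E.T@(np.array(pos)-s["tcp_pos"]))*1e3).round(1).tolist(),"turn",Ro.from_matrix(E.T@R).as_rotvec().round(4).tolist())
def axes(yaw=8.3,slope=50):
    y,a=np.radians([yaw,slope]); h=np.array([-np.cos(y),np.sin(y),0]); k=np.array([0,0,1.])
    X=np.cos(a)*h+np.sin(a)*k; Z=-np.sin(a)*h+np.cos(a)*k
    return X,np.cross(Z,X),Z
E
cat > pre.py <<'E'
from h import *
import sys
back=float(sys.argv[1])
X,Y,Z=axes(); o=np.array([.637,-.1895,.075])
go(o+X*(.03+.051+back)+.005*Z,np.c_[-Z,-Y,-X])
E
python3 pre.py .12
```

```text
shift [538.8, 576.1, 60.3] turn [0.988, -0.1354, 2.7139]
```

```bash
python3 -m pendant '[[[27,29,0],[0,0,0.14]],[[54,58,0],[0,0,0.28]],[[81,87,0],[0,0,0.42]],[[108,116,0],[0,0,0.56]],[[135,145,0],[0,0,0.70]],[[162,174,0],[0,0,0.84]],[[189,203,0],[0,0,0.98]],[[216,232,0],[0,0,1.12]],[[243,261,0],[0,0,1.26]],[[270,290,0],[0,0,1.40]]]' 1; python3 pre.py .12
```

```text
time_s: 1.1
tcp_pos: [0.3815, 0.1972, 0.2921]
ee_rot: [[-0.244, -0.97, -0.0], [-0.97, 0.244, -0.0], [0.0, 0.0, -1.0]]
wrist_force: [0.8, -0.5, -0.6]
gripper_width: 1.001
gripper_force: 0.0
shift [325.4, -217.4, 59.9] turn [0.5113, -0.5663, 1.4046]
```

```bash
python3 -m pendant '[[[32,-22,0],[0,0,0.145]],[[65,-43,0],[0,0,0.29]],[[98,-65,0],[0,0,0.435]],[[130,-87,0],[0,0,0.58]],[[163,-109,0],[0,0,0.725]],[[195,-130,0],[0,0,0.87]],[[228,-152,0],[0,0,1.015]],[[260,-174,0],[0,0,1.16]],[[293,-196,0],[0,0,1.305]],[[325,-217,0],[0,0,1.45]]]'; python3 pre.py .12
```

```text
time_s: 2.1
tcp_pos: [0.5148, -0.1702, 0.2918]
ee_rot: [[-0.992, 0.126, -0.001], [0.126, 0.992, 0.0], [0.001, 0.0, -1.0]]
wrist_force: [0.6, 0.7, 0.4]
gripper_width: 0.998
gripper_force: 0.0
shift [1.6, -1.5, 59.6] turn [0.0065, -0.6989, 0.0176]
```

```bash
python3 -m pendant '[[[0,0,7],[0,-0.09,0]],[[0,0,15],[0,-0.18,0.005]],[[1,0,22],[0.002,-0.27,0.008]],[[1,-1,30],[0.003,-0.36,0.01]],[[1,-1,38],[0.004,-0.45,0.012]],[[1,-1,45],[0.005,-0.54,0.014]],[[2,-1,53],[0.006,-0.62,0.016]],[[2,-1,60],[0.006,-0.699,0.018]],[[2,-1,60],[0.006,-0.699,0.018]]]'; python3 pre.py .06
python3 - <<'E'
from h import *
for n in("top","side"):
    c=r.capture(n); np.save(f"pics/{n}1.npy",c,allow_pickle=True)
    f=c["frame"][:,:,::-1]; x,y=(240,110) if n=="top" else (200,80)
    o=f[y:y+110,x:x+130]; globals()[n]=cv2.resize(o,None,fx=3,fy=3,interpolation=cv2.INTER_CUBIC)
cv2.imwrite("pics/z1.png",np.hstack([top,side]))
E
```

```text
time_s: 3.0
tcp_pos: [0.5122, -0.1944, 0.2454]
ee_rot: [[-0.773, 0.105, 0.626], [0.108, 0.994, -0.034], [-0.625, 0.041, -0.779]]
wrist_force: [0.1, -0.7, 0.3]
gripper_width: 1.006
gripper_force: 0.0
shift [8.8, 19.0, 69.9] turn [0.0569, -0.0228, 0.0041]
```

View pics/z1.png

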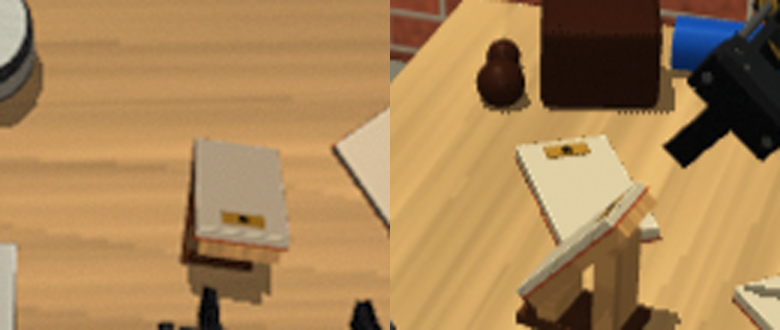

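The gripper now sits in line above the rest's high end. Its fingertips are at about (209,300) and (365,305) in the left tile, so they straddle the plaque but are shifted to the right (-y). I'll re-read the pose, because it hadn't settled.

```bash
python3 pre.py .06;python3 pre.py .12; python3 -c "
from h import *
s=r.sense();print(s['tcp_pos'],s['joints'],s['joint_velocities'])"
```

```text
shift [10.3, 19.2, 69.8] turn [0.056, -0.0222, 0.0012]
shift [11.6, 22.6, 9.9] turn [0.056, -0.0222, 0.0012]
[ 0.5133 -0.1948  0.2462] [ -4.1808   7.2666 -34.7199  -3.9226  -9.2047 -89.2377] [ 0.8471 -0.2914 -1.345   8.4336  0.2899 -6.9682]
```

Joint 5 is at its limit (-9.14°), so a 40° tilt can't be reached there. I'll lean the tool 20° off the plaque's line towards its back. That makes it 20° off vertical both here and at the rack.

```bash
cat > pre.py <<'E'
from h import *
import sys
back=float(sys.argv[1]); a=np.radians(20)
X,Y,Z=axes(); o=np.array([.637,-.1895,.075])
u=X*np.cos(a)+Z*np.sin(a); v=Z*np.cos(a)-X*np.sin(a)
go(o+X*.03+.005*Z+u*(.051+back),np.c_[-v,-Y,-u]); s=r.sense(); print(s["tcp_pos"],s["joints"])
E
python3 pre.py .08
```

```text
shift [-34.2, 19.9, 56.7] turn [0.0552, 0.3267, 0.0109]
[ 0.5133 -0.1948  0.2462] [ -4.1808   7.2666 -34.7199  -3.9226  -9.2047 -89.2377]
```

```bash
python3 -m pendant '[[[-7,4,8],[0.01,0.08,0]],[[-14,8,16],[0.03,0.16,0]],[[-21,12,26],[0.04,0.24,0.01]],[[-28,16,40],[0.05,0.3,0.01]],[[-34,20,57],[0.055,0.327,0.01]],[[-34,20,57],[0.055,0.327,0.01]],[[-34,20,57],[0.055,0.327,0.01]]]'; python3 pre.py .08
```

```text
time_s: 3.8
tcp_pos: [0.5769, -0.1798, 0.2232]
ee_rot: [[-0.931, 0.141, 0.336], [0.131, 0.99, -0.051], [-0.34, -0.003, -0.941]]
wrist_force: [-0.6, -0.3, -0.5]
gripper_width: 1.0
gripper_force: 0.0
shift [-0.9, -0.9, -0.8] turn [-0.0018, -0.0024, 0.0046]
[ 0.5769 -0.1798  0.2232] [  -0.9885   16.8856  -22.2065    4.9708  -31.3044 -100.8686]
```

```bash
python3 -m pendant '[[[0,0,16],[0,0,0]],[[0,0,32],[0,0,0]],[[-1,-1,48],[0,0,0]],[[-1,-1,62],[0,0,0]],[[-1,-1,72],[0,0,0]],[[-1,-1,79],[0,0,0]],[[-1,-1,79],[0,0,0]]]'; python3 pre.py 0
python3 - <<'E'
from h import *
for n in("top","side"):
    c=r.capture(n); np.save(f"pics/{n}2.npy",c,allow_pickle=True)
    f=c["frame"][:,:,::-1]; x,y=(260,130) if n=="top" else (210,100)
    o=f[y:y+100,x:x+95]; globals()[n]=cv2.resize(o,None,fx=4,fy=4,interpolation=cv2.INTER_CUBIC)
cv2.imwrite("pics/z2.png",np.hstack([top,side]))
E
```

```text
time_s: 4.5
tcp_pos: [0.6044, -0.1851, 0.1492]
ee_rot: [[-0.931, 0.141, 0.336], [0.132, 0.99, -0.05], [-0.34, -0.002, -0.94]]
wrist_force: [-0.1, -0.3, 0.1]
gripper_width: 0.999
gripper_force: 0.0
shift [0.1, 0.3, 0.1] turn [-0.0009, -0.002, 0.0041]
[ 0.6044 -0.1851  0.1492] [  -1.5637   24.5665  -23.5442    6.1858  -22.2551 -101.8339]
```

View pics/z2.png

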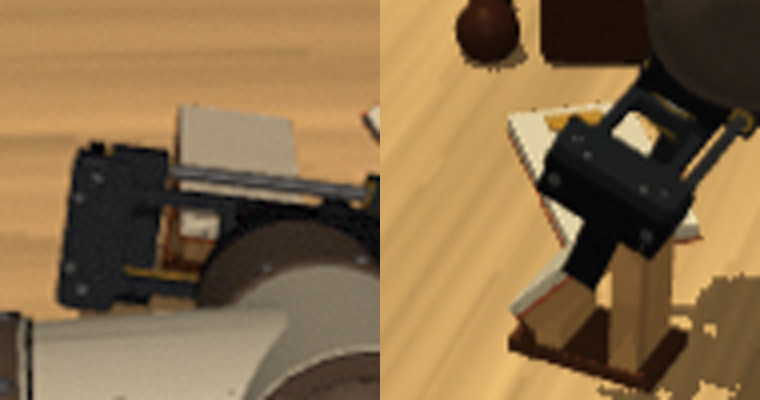

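The fingers straddle the plaque's upper half. In the right tile the near finger ends at about (580,280), beside the plaque's side, and force is zero. Closing now.

```bash
python3 -m pendant '[[[0,0,0],[0,0,0]],[[0,0,0],[0,0,0]],[[0,0,0],[0,0,0]],[[0,0,0],[0,0,0]],[[0,0,0],[0,0,0]],[[0,0,0],[0,0,0]],[[0,0,0],[0,0,0]],[[0,0,0],[0,0,0]]]' 0.5; python3 pre.py 0
```

```text
time_s: 5.4
tcp_pos: [0.6048, -0.185, 0.1504]
ee_rot: [[-0.93, 0.141, 0.338], [0.131, 0.99, -0.05], [-0.342, -0.002, -0.94]]
wrist_force: [-1.9, 2.0, 3.8]
gripper_width: 0.729
gripper_force: 30.0
shift [0.8, 0.2, 1.1] turn [-0.0005, 0.0, 0.0042]
[ 0.6048 -0.185   0.1504] [  -1.5517   24.4776  -23.4907    6.1654  -22.2771 -101.8129]
```

Gripped at 63.4 mm width with 30 N. Lifting straight up.

```bash
python3 -m pendant '[[[-4,0,-11],[0,0,0]],[[-9,0,-24],[0,0,0]],[[-14,0,-38],[0,0,0]],[[-19,0,-52],[0,0,0]],[[-24,0,-66],[0,0,0]],[[-29,0,-80],[0,0,0]],[[-34,0,-94],[0,0,0]],[[-40,0,-110],[0,0,0]],[[-44,0,-121],[0,0,0]],[[-44,0,-121],[0,0,0]]]'
python3 - <<'E'
from h import *
for n in("top","side"):
    c=r.capture(n); np.save(f"pics/{n}3.npy",c,allow_pickle=True)
    f=c["frame"][:,:,::-1]; x,y=(250,120) if n=="top" else (190,60)
    o=f[y:y+130,x:x+125]; globals()[n]=cv2.resize(o,None,fx=3,fy=3,interpolation=cv2.INTER_CUBIC)
cv2.imwrite("pics/z3.png",np.hstack([top,side]))
E
```

```text
time_s: 6.4
tcp_pos: [0.6054, -0.1849, 0.281]
ee_rot: [[-0.929, 0.141, 0.341], [0.131, 0.99, -0.05], [-0.345, -0.002, -0.939]]
wrist_force: [0.3, 0.3, -0.5]
gripper_width: 0.731
gripper_force: 30.0
```

View pics/z3.png

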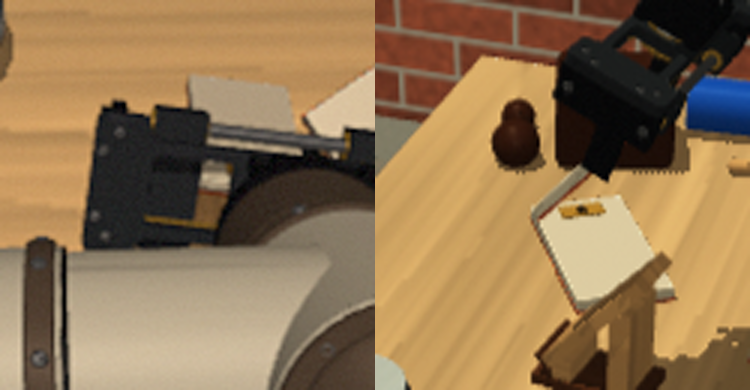

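The plaque came away cleanly and is held at its original slope. I'll carry it across while turning about the tool axis, in the negative sense so joint 6 stays in range.

```bash
cat > place.py <<'E'
from h import *
import sys
# slot x, plaque centre y, foot height, rack yaw deg
sx,cy,zf=map(float,sys.argv[1:4]); psi=np.radians(float(sys.argv[4])); a=np.radians(20)
X=np.array([0,0,1.]); Z=-np.array([np.cos(psi),np.sin(psi),0]); Y=np.cross(Z,X)
u=X*np.cos(a)+Z*np.sin(a); v=Z*np.cos(a)-X*np.sin(a)
go(np.array([sx,cy,zf+.09])+u*.051,np.c_[-v,-Y,-u]); s=r.sense(); print(s["tcp_pos"],s["joints"])
E
python3 -m pendant '[[[1,17,-1],[0,0,-0.14]],[[3,33,-1],[0,0,-0.28]],[[4,50,-2],[0,0,-0.42]],[[6,67,-3],[0,0,-0.56]],[[7,84,-3],[0,0,-0.70]],[[8,100,-4],[0,0,-0.84]],[[10,117,-4],[0,0,-0.98]],[[11,134,-5],[0,0,-1.12]],[[13,150,-5],[0,0,-1.26]],[[14,167,-6],[0,0,-1.40]]]'; python3 place.py .6402 .150 .143 0.3
```

```text
time_s: 7.5
tcp_pos: [0.6124, -0.0168, 0.2775]
ee_rot: [[-0.292, -0.896, 0.335], [-0.955, 0.293, -0.051], [-0.053, -0.334, -0.941]]
wrist_force: [0.1, -0.2, -1.4]
gripper_width: 0.733
gripper_force: 30.0
shift [-162.4, 38.4, -8.2] turn [0.0433, -0.0437, -1.8723]
[ 0.6124 -0.0168  0.2775] [ 16.4318  14.4433 -19.8683  13.3222 -38.4    -43.1699]
```

```bash
python3 -m pendant '[[[-16,4,-1],[0,0,-0.14]],[[-32,8,-2],[0,0,-0.28]],[[-49,12,-2],[0.01,-0.01,-0.42]],[[-65,15,-3],[0.01,-0.01,-0.56]],[[-81,19,-4],[0.02,-0.02,-0.70]],[[-97,23,-5],[0.02,-0.02,-0.84]],[[-114,27,-6],[0.02,-0.02,-0.98]],[[-130,31,-6],[0.03,-0.03,-1.12]],[[-146,35,-7],[0.03,-0.03,-1.26]],[[-162,38,-8],[0.035,-0.035,-1.40]]]'; python3 place.py .6402 .150 .143 0.3
```

```text
time_s: 8.5
tcp_pos: [0.624, 0.1492, 0.2813]
ee_rot: [[0.835, -0.424, 0.352], [-0.45, -0.893, -0.009], [0.318, -0.151, -0.936]]
wrist_force: [0.7, -0.3, -1.8]
gripper_width: 0.734
gripper_force: 30.0
shift [-1.5, 0.0, -0.1] turn [0.0082, -0.0125, -0.4717]
[0.624  0.1492 0.2813] [ 31.3876  16.9815 -17.2903  17.4377 -39.5315  19.8581]
```

```bash
python3 -m pendant '[[[0,0,0],[0,0,-0.12]],[[-1,0,0],[0,-0.01,-0.24]],[[-1,0,0],[0.01,-0.01,-0.36]],[[-1,0,0],[0.01,-0.012,-0.47]],[[-1,0,0],[0.008,-0.012,-0.472]],[[-1,0,0],[0.008,-0.012,-0.472]]]'; python3 place.py .6402 .150 .102 0.3
python3 - <<'E'
from h import *
for n in("top","side"):
    c=r.capture(n); np.save(f"pics/{n}4.npy",c,allow_pickle=True)
    f=c["frame"][:,:,::-1]; x,y=(110,120) if n=="top" else (160,170)
    o=f[y:y+150,x:x+133]; globals()[n]=cv2.resize(o,None,fx=3,fy=3,interpolation=cv2.INTER_CUBIC)
cv2.imwrite("pics/z4.png",np.hstack([top,side]))
E
```

```text
time_s: 9.1
tcp_pos: [0.6236, 0.1491, 0.2817]
ee_rot: [[0.939, -0.002, 0.344], [-0.003, -1.0, 0.002], [0.344, -0.003, -0.939]]
wrist_force: [0.5, -0.2, -1.6]
gripper_width: 0.733
gripper_force: 30.0
shift [-15.1, -0.6, 39.0] turn [-0.0, -0.0019, -0.008]
[0.6236 0.1491 0.2817] [ 31.2012  16.9971 -16.5779  15.9133 -40.0823  47.8991]
```

View pics/z4.png

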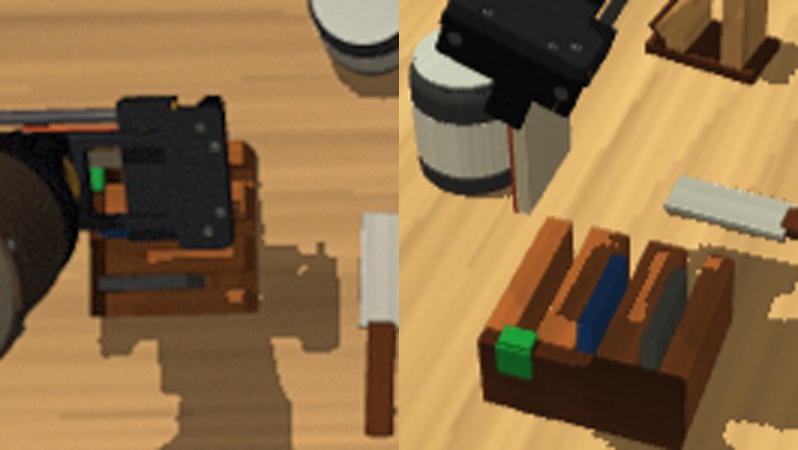

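The plaque hangs upright with its red face away from the robot. In the side crop its bottom +y corner is at about (515,211), roughly over the green-clip slot. I'll check its position and tilt by projection.

Run:
```python
from h import *
c=np.load("pics/side4.npy",allow_pickle=True).item()
s=r.sense();E=np.array(s["ee_rot"]);G=np.array(s["tcp_pos"])+.051*E[:,2];print("G",G)
for dx in(.005,-.005):
  for z in(-.09,-.05):
    print(dx,z,proj(c,G+[dx,.032,z])[0])
print("back bottom -y",proj(c,G+[-.005,-.032,-.09])[0])
# slot lines at z=.057 predicted for slot x=.6402
for x in(.6337,.6467):print(proj(c,[[x,.19,.057],[x,.095,.057]]).round(1).tolist())
I=c["frame"][:,:,::-1]; crop=I[195:265,178:242]
cv2.imwrite("pics/z5.png",cv2.resize(crop,None,fx=8,fy=8,interpolation=cv2.INTER_NEAREST))
```

```text
G [0.6413 0.1493 0.2343]
0.005 -0.09 [198.9653 239.4488]
0.005 -0.05 [197.6986 221.9904]
-0.005 -0.09 [204.3051 240.7104]
-0.005 -0.05 [203.189  223.2403]
back bottom -y [217.7026 218.0769]
[[206.0, 279.3], [224.4, 245.2]]
[[199.4, 277.6], [218.2, 243.8]]
```

View pics/z5.png

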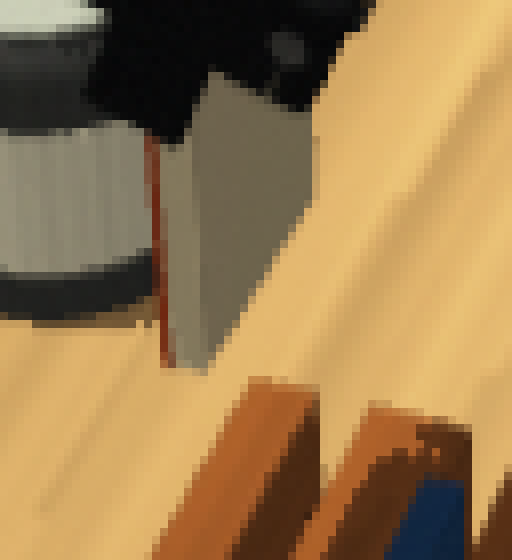

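The measured plaque corners, (197.6,240.3) and (203.5,240.6), agree with the prediction within 1 px. That means no tilt, a foot about 2 mm lower than assumed, and a position about 1.5 mm too far in +x relative to the slot. I'll lower it to just above the rack and take one closer look.

```bash
python3 place.py .640 .150 .070 0.5
```

```text
shift [-26.7, -0.4, 69.3] turn [0.0007, -0.0027, -0.0106]
[0.6237 0.1492 0.2822] [ 31.2017  16.9726 -16.5518  15.9146 -40.082   47.9442]
```

```bash
python3 -m pendant '[[[-3,0,9],[0,0,-0.004]],[[-7,0,18],[0,0,-0.01]],[[-11,0,28],[0,-0.003,-0.01]],[[-15,0,38],[0,-0.003,-0.01]],[[-19,0,48],[0,-0.003,-0.01]],[[-22,0,57],[0,-0.003,-0.01]],[[-25,0,64],[0,-0.003,-0.01]],[[-27,0,69],[0,-0.003,-0.01]],[[-27,0,69],[0,-0.003,-0.01]]]'; python3 place.py .640 .150 .070 0.5
python3 - <<'E'
from h import *
c=r.capture("side"); np.save("pics/side6.npy",c,allow_pickle=True)
s=r.sense();E=np.array(s["ee_rot"]);G=np.array(s["tcp_pos"])+.051*E[:,2];print("G",G)
for d in((.005,.032),(-.005,.032),(-.005,-.032)): print(d,proj(c,G+[*d,-.092])[0])
for x in(.6337,.6467):print(proj(c,[[x,.19,.057],[x,.095,.057]]).round(1).tolist())
cv2.imwrite("pics/z6.png",cv2.resize(c["frame"][235:305,178:258,::-1],None,fx=8,fy=8,interpolation=cv2.INTER_NEAREST))
E
```

```text
time_s: 10.1
tcp_pos: [0.622, 0.1492, 0.2077]
ee_rot: [[0.94, 0.009, 0.341], [0.009, -1.0, 0.002], [0.341, 0.001, -0.94]]
wrist_force: [-0.5, 0.2, -1.3]
gripper_width: 0.732
gripper_force: 30.0
shift [0.6, -0.6, 0.0] turn [0.0012, 0.0009, 0.001]
[0.622  0.1492 0.2077] [ 30.816   20.9938 -23.9055  20.7056 -29.3407  43.0198]
G [0.6398 0.1496 0.1606]
(0.005, 0.032) [201.8511 270.244 ]
(-0.005, 0.032) [206.9319 271.5211]
(-0.005, -0.032) [219.562  248.3976]
[[206.0, 279.3], [224.4, 245.2]]
[[199.4, 277.6], [218.2, 243.8]]
```

View pics/z6.png

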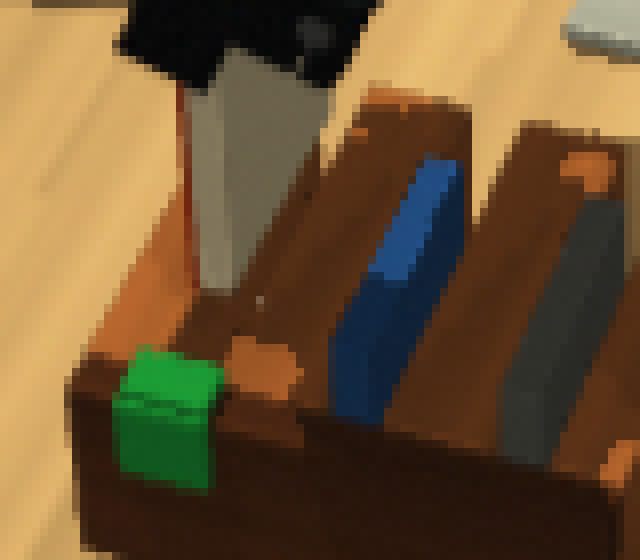

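The plaque's bottom corners, (202.0,270.5) and (206.75,271.1), match the prediction within 0.3 px, so the hand pose is trustworthy. The slot edges need a finer fit, so I'll fit the top edges in the unoccluded side picture.

Run:
```python
from h import *
for nm in("side4","side"):
    c=np.load(f"pics/{nm}.npy",allow_pickle=True).item()
    I=c["frame"][:,:,0].astype(float)
    for X0,sg in((.6467,-1),(.6337,1)):
        pts=[]
        for y in np.linspace(.105,.185,33):
            u,v=proj(c,[[X0,y,.057]])[0]; row=int(round(v)); 
            u=proj(c,[[X0,y,.057]])[0][0]
            xs=np.arange(int(u)-3,int(u)+5); g=np.diff(I[row,xs])*sg
            k=g.argmax()
            if g[k]<35: continue
            w=np.clip(g[max(k-1,0):k+2],0,None); p=(xs[max(k-1,0):k+1+1][:len(w)]+.5)@w/w.sum()
            pts.append(cast(c,(p,row),.057)[:2])
        P=np.array(pts); 
        if len(P)<5: print(nm,X0,len(P)); continue
        f=np.polyfit(P[:,1]-.15,P[:,0],1); res=P[:,0]-np.polyval(f,P[:,1]-.15)
        print(nm,X0,len(P),"x at y=.15",f[1],"slope deg",np.degrees(f[0]),"rms",res.std())
```

```text
side4 0.6467 33 x at y=.15 0.6484205405010173 slope deg -0.5786275429766787 rms 0.00023059020041073624
side4 0.6337 29 x at y=.15 0.6349066144426285 slope deg -2.7329396154196473 rms 0.001001800562362296
side 0.6467 33 x at y=.15 0.648436649816458 slope deg -0.5872168324685731 rms 0.0002277567096444228
side 0.6337 29 x at y=.15 0.6348779213723963 slope deg -2.6543374217070013 rms 0.0009948609071033282
```

Side view puts the slot centre at x≈0.6417 with 0.6° yaw (clean fit), so I'll shift +1.9 mm and ease into the slot mouth.

```bash
python3 -m pendant '[[[1.8,0,0.7],[0,0,0]],[[1.8,0,0.7],[0,0,0]],[[0.1,0,5.4],[0,0,0]],[[-1.6,0,10],[0,0,0]],[[-2.6,0,13],[0,0,0]],[[-3.7,0,15.8],[0,0,0]],[[-4.7,0,18.6],[0,0,0]],[[-5.7,0,21.5],[0,0,0]],[[-5.7,0,21.5],[0,0,0]]]'; python3 place.py .6417 .150 .048 0.6
```

```text
time_s: 11.05
tcp_pos: [0.6241, 0.1493, 0.186]
ee_rot: [[0.94, 0.009, 0.342], [0.009, -1.0, 0.002], [0.342, 0.001, -0.94]]
wrist_force: [-0.1, -0.2, -2.0]
gripper_width: 0.731
gripper_force: 30.0
shift [0.1, -0.5, 0.1] turn [0.0015, 0.0004, -0.0007]
[0.6241 0.1493 0.186 ] [ 30.4573  22.5681 -25.8041  23.0183 -25.9919  40.7032]
```

No contact, and the foot is about 11 mm inside the slot. Continuing down.

```bash
python3 -m pendant '[[[-1,0,2.8],[0,0,0]],[[-2,0,5.6],[0,0,0]],[[-3,0,8.4],[0,0,0]],[[-4.1,0,11.3],[0,0,0]],[[-5.1,0,14.1],[0,0,0]],[[-6.2,0,16.9],[0,0,0]],[[-7.2,0,19.7],[0,0,0]],[[-8.2,0,22.5],[0,0,0]],[[-9.2,0,25.4],[0,0,0]],[[-9.2,0,25.4],[0,0,0]]]'; python3 place.py .6417 .150 .021 0.6
```

```text
time_s: 12.05
tcp_pos: [0.6243, 0.1494, 0.159]
ee_rot: [[0.94, 0.01, 0.342], [0.009, -1.0, 0.003], [0.342, 0.001, -0.94]]
wrist_force: [0.1, -0.1, -2.0]
gripper_width: 0.731
gripper_force: 30.0
shift [-0.1, -0.4, 0.0] turn [0.0011, -0.0001, -0.0006]
[0.6243 0.1494 0.159 ] [ 29.9075  24.4148 -28.7472  27.3833 -21.4737  36.4125]
```

```bash
python3 -m pendant '[[[-0.7,0,1.9],[0,0,0]],[[-1.4,0,3.8],[0,0,0]],[[-1.7,0,4.7],[0,0,0]],[[-1.9,0,5.2],[0,0,0]],[[-2,0,5.6],[0,0,0]],[[-2,0,5.6],[0,0,0]]]'; python3 -m pendant '[[[-0.2,0,0.5],[0,0,0]],[[-0.4,0,1],[0,0,0]],[[-0.4,0,1],[0,0,0]]]'
```

```text
time_s: 12.65
tcp_pos: [0.6244, 0.1495, 0.1536]
ee_rot: [[0.939, 0.009, 0.343], [0.009, -1.0, 0.003], [0.343, 0.001, -0.94]]
wrist_force: [-2.2, 0.5, -0.2]
gripper_width: 0.733
gripper_force: 30.0
time_s: 12.95
tcp_pos: [0.6244, 0.1495, 0.1525]
ee_rot: [[0.939, 0.009, 0.343], [0.009, -1.0, 0.003], [0.343, 0.001, -0.939]]
wrist_force: [-2.1, 0.1, -0.4]
gripper_width: 0.733
gripper_force: 30.0
```

```bash
python3 -m pendant '[[[-0.2,0,0.5],[0,0,0]],[[-0.3,0,0.9],[0,0,0]],[[-0.3,0,0.9],[0,0,0]]]'; python3 -m pendant '[[[-0.2,0,0.5],[0,0,0]],[[-0.3,0,0.9],[0,0,0]],[[-0.3,0,0.9],[0,0,0]]]'
```

```text
time_s: 13.25
tcp_pos: [0.6244, 0.1495, 0.1516]
ee_rot: [[0.939, 0.01, 0.343], [0.009, -1.0, 0.003], [0.343, 0.001, -0.939]]
wrist_force: [-3.4, -0.1, 0.4]
gripper_width: 0.735
gripper_force: 30.0
time_s: 13.55
tcp_pos: [0.6245, 0.1495, 0.1515]
ee_rot: [[0.939, 0.01, 0.343], [0.009, -1.0, 0.003], [0.343, 0.001, -0.939]]
wrist_force: [-6.3, -1.0, 4.4]
gripper_width: 0.73
gripper_force: 30.0
```

Floor contact reached at the expected height (foot ≈0.0116, about 6 N up), with slight pressure on the +x wall. I'll ease off about 0.8 mm in x and 0.5 mm in z, then slide towards the stop.

```bash
python3 -m pendant '[[[-0.6,0,-0.7],[0,0,0]],[[-0.6,-2,-0.7],[0,0,0]],[[-0.6,-4,-0.7],[0,0,0]],[[-0.6,-6,-0.7],[0,0,0]],[[-0.6,-8,-0.7],[0,0,0]],[[-0.7,-10,-0.7],[0,0,0]],[[-0.7,-11,-0.7],[0,0,0]],[[-0.7,-11,-0.7],[0,0,0]]]'
```

```text
time_s: 14.35
tcp_pos: [0.6238, 0.1607, 0.1515]
ee_rot: [[0.939, 0.01, 0.343], [0.009, -1.0, 0.003], [0.343, 0.0, -0.939]]
wrist_force: [0.6, -2.7, 2.5]
gripper_width: 0.732
gripper_force: 30.0
```

```bash
python3 -m pendant '[[[0,-0.8,0],[0,0,0]],[[0,-1.6,0],[0,0,0]],[[0,-1.6,0],[0,0,0]]]'
```

```text
time_s: 14.65
tcp_pos: [0.6237, 0.162, 0.1515]
ee_rot: [[0.939, 0.009, 0.343], [0.009, -1.0, 0.003], [0.343, 0.001, -0.939]]
wrist_force: [0.4, -4.1, 5.4]
gripper_width: 0.733
gripper_force: 30.0
```

```bash
python3 -m pendant '[[[0,-0.8,0],[0,0,0]],[[0,-1.2,0],[0,0,0]],[[0,-1.2,0],[0,0,0]]]'; python3 -m pendant '[[[0,-0.8,0],[0,0,0]],[[0,-1.2,0],[0,0,0]],[[0,-1.2,0],[0,0,0]]]'
```

```text
time_s: 14.95
tcp_pos: [0.6236, 0.163, 0.1515]
ee_rot: [[0.939, 0.009, 0.343], [0.009, -1.0, 0.002], [0.343, 0.001, -0.939]]
wrist_force: [0.3, -4.6, 4.4]
gripper_width: 0.732
gripper_force: 30.0
time_s: 15.25
tcp_pos: [0.6235, 0.1641, 0.1515]
ee_rot: [[0.939, 0.009, 0.343], [0.009, -1.0, 0.002], [0.343, 0.001, -0.939]]
wrist_force: [0.1, -4.4, 5.7]
gripper_width: 0.73
gripper_force: 30.0
```

```bash
python3 -m pendant '[[[0,-0.6,-0.2],[0,0,0]],[[0,-1,-0.2],[0,0,0]],[[0,-1,-0.2],[0,0,0]]]'; python3 -m pendant '[[[0,-0.6,0],[0,0,0]],[[0,-1,0],[0,0,0]],[[0,-1,0],[0,0,0]]]'
```

```text
time_s: 15.55
tcp_pos: [0.6235, 0.1646, 0.1515]
ee_rot: [[0.94, 0.008, 0.342], [0.008, -1.0, 0.001], [0.342, 0.002, -0.94]]
wrist_force: [0.8, -7.2, 5.1]
gripper_width: 0.733
gripper_force: 30.0
time_s: 15.85
tcp_pos: [0.6234, 0.1647, 0.1516]
ee_rot: [[0.94, 0.007, 0.342], [0.007, -1.0, -0.0], [0.342, 0.003, -0.94]]
wrist_force: [2.4, -8.6, 5.3]
gripper_width: 0.731
gripper_force: 30.0
```

TCP y has stalled at 0.1647 with the side force rising, so the plaque is against the stop, as predicted (0.165). I'll relax the preload and open.

```bash
python3 -m pendant '[[[0,0.5,0],[0,0,0]],[[0,0.7,-0.3],[0,0,0]],[[0,0.7,-0.3],[0,0,0]]]'; python3 -m pendant '[[[0,0,0],[0,0,0]],[[0,0,0],[0,0,0]],[[0,0,0],[0,0,0]],[[0,0,0],[0,0,0]],[[0,0,0],[0,0,0]],[[0,0,0],[0,0,0]]]' 0.9
```

```text
time_s: 16.15
tcp_pos: [0.6234, 0.1646, 0.1515]
ee_rot: [[0.94, 0.007, 0.342], [0.007, -1.0, 0.001], [0.342, 0.002, -0.94]]
wrist_force: [2.9, -7.0, 2.5]
gripper_width: 0.731
gripper_force: 30.0
time_s: 16.75
tcp_pos: [0.6232, 0.1661, 0.1514]
ee_rot: [[0.939, 0.01, 0.343], [0.009, -1.0, 0.003], [0.343, 0.0, -0.939]]
wrist_force: [-0.1, -0.2, -0.4]
gripper_width: 0.898
gripper_force: 0.0
```

Released, with all forces near zero. Backing out along the fingers, then clear.

```bash
python3 -m pendant '[[[0,0,-6],[0,0,0]],[[0,0,-16],[0,0,0]],[[0,0,-30],[0,0,0]],[[0,0,-48],[0,0,0]],[[0,0,-70],[0,0,0]],[[-10,0,-95],[0,0,0]],[[-30,0,-115],[0,0,0]],[[-60,0,-125],[0,0,0]],[[-90,0,-130],[0,0,0]],[[-90,0,-130],[0,0,0]]]'; python3 -m pendant '[[[-40,0,0],[0,0,0]],[[-80,0,0],[0,0,0]],[[-120,20,0],[0,0,0]],[[-120,20,0],[0,0,0]],[[-120,20,0],[0,0,0]]]'
python3 - <<'E'
from h import *
for n in("top","side"):
    c=r.capture(n); np.save(f"pics/{n}7.npy",c,allow_pickle=True)
    f=c["frame"][:,:,::-1]; x,y=(120,130) if n=="top" else (170,210)
    globals()[n]=cv2.resize(f[y:y+115,x:x+130],None,fx=3,fy=3,interpolation=cv2.INTER_CUBIC)
    # expected plaque top corners z=.132
    print(n,proj(c,[[.6467,.197,.132],[.6367,.197,.132],[.6467,.133,.132],[.6467,.197,.057]]).round(1).tolist(),(x,y))
cv2.imwrite("pics/z7.png",np.hstack([top,side]))
print(r.sense()["wrist_force"])
E
```

```text
time_s: 17.75
tcp_pos: [0.4906, 0.1631, 0.2428]
ee_rot: [[0.94, 0.01, 0.341], [0.01, -1.0, 0.002], [0.341, 0.001, -0.94]]
wrist_force: [0.2, -0.4, 0.6]
gripper_width: 0.902
gripper_force: 0.0
time_s: 18.25
tcp_pos: [0.3813, 0.1432, 0.2023]
ee_rot: [[0.939, 0.01, 0.343], [0.01, -1.0, 0.004], [0.343, -0.0, -0.939]]
wrist_force: [0.3, 0.5, 0.5]
gripper_width: 0.903
gripper_force: 0.0
top [[133.4, 171.7], [133.4, 176.5], [164.8, 171.0], [144.6, 175.6]] (120, 130)
side [[195.6, 250.5], [200.9, 251.8], [209.5, 227.3], [197.9, 280.3]] (170, 210)
[-0.2228  0.3472  0.325 ]
```

View pics/z7.png

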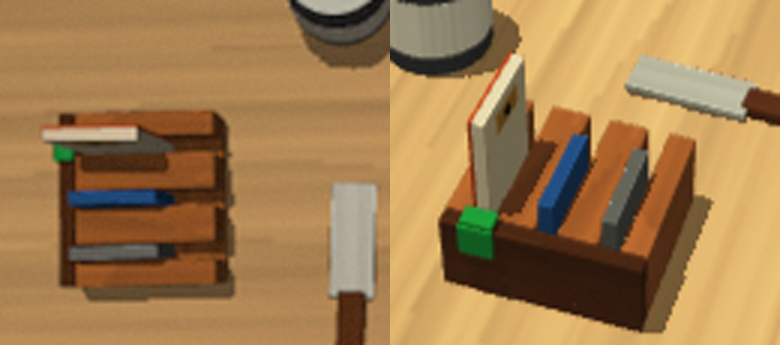

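The plaque stands upright in the green-clip slot, face outward and against the stop. Its top corner is at about (134.3,173.3), against a predicted (133.4,171.7). Both samples, the tin and the scraper are where they were, so I'm handing in.

```bash
python3 -c "
from station import r
print(r.finish_job())"
```

```text
the job is handed in; nothing more can be done
None
```

The plaque is standing in the green-clip slot, hanger up and painted face away from the robot, on the floor and against the end stop, with nothing else disturbed; the job was handed in at about 18 s, and no verdict was returned.

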